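# Trim the microscope lamp supply with its sunken push-and-turn knob

## Task

The microscope's lamp supply reads low: reach into the round finger well in its panel, take the little sunken knob and push it down gently until its dogs drop into mesh (about 6 mm; if it stops short they are riding on each other, so ease it round a little and try again rather than force it). Keeping it down, turn it clockwise until the meter needle lies over the flag of the set hand, then let the knob spring back up and let go. Don't turn the coarse knob or disturb the things on the bench.

Things in the scene. Friction and masses are not known exactly. Their poses are not given: they have to be found in the camera images.
- well_mouth (a point): Centre of the mouth of the round finger well in the top panel of the lamp supply (white box 200 x 280 x 90 mm, fixed to the bench, panel level at 90 mm above the bench). Well: 74 mm across, 38 mm deep, upright walls. x axis: towards the back of the box; y: towards the meter (left seen from the front); z up. Nothing on the panel stands higher than 20 mm.
- knob_top (a point): Centre of the top of the fine-adjust knob, which stands upright in the middle of the well: knurled aluminium cylinder 22 mm across and 22 mm tall, its top 4 mm below the panel and 34 mm above the well's floor; the space between knob and well wall is 26 mm all round.
- knob_press (a joint): How far the knob is pushed down, m: 0 up, spring 2 N at the start and 6 N at 6 mm. At 3 mm the six dogs under the knob may land on the six dogs of the spindle; meshed they drop to the stop at 6 mm. Pushed less than 3 mm the knob only spins idly; push it well past 4.5 mm, to the stop, before turning. At rest the dogs often stand over each other. The dogs must not carry more than 15 N.
- knob (a joint): Turn of the knob, rad, growing clockwise seen from above, no end stops. The dogs stand every 1.05 rad; at any turn the play in mesh is about 0.4 rad, and riding dogs come free within 0.65 rad either way.
- needle (a joint): Angle of the meter needle, rad, 0 at mid scale (pointing along the box's x axis, away from the robot), growing clockwise. Thin black needle, 58 mm long, on the paper-white face of the meter left of the well.
- set_hand (a joint): Angle of the set hand, rad, same zero and sense and same pivot as the needle; it stays where it is. A thin grey hand with a flat flag at its end, 8 mm wide and 14 mm long.
- needle_tip (a point): Point on the needle 56 mm from its pivot, near its tip.
- set_tip (a point): Point in the middle of the set hand's flag, 56 mm from the pivot.
- coarse (a joint): Turn of the coarse knob, rad, 0 at the start: black knob 34 mm across and 20 mm tall standing on the panel in front of the meter, 145 mm from the well. Not to be turned.
- spindle: Steel disc with six upright dogs at the bottom of the well, under the knob; origin on the well's floor, on the knob's axis. It turns only when the meshed knob drives it (stiff, 0.04 N m) and stays where it is left; one rad of it moves the needle 0.7 rad the same way.
- mount: Bystander: black cylindrical specimen mount 30 mm across, 20 mm tall, on the bench left of the supply. Origin under its centre.
- objective: Bystander: steel microscope objective standing on the bench right of the supply, 29 mm across, 44 mm tall. Origin under its centre.
- dish: Bystander: shallow white plastic tray 90 x 120 x 22 mm on the bench left of the supply. Origin under its centre.

How it is judged:
By the outcome, as a careful person would: the job done as asked, in the order asked, and still so for the second after the job is handed in, with the robot touching nothing.
It also fails if it takes over 45 s, if anything falls off the work surface, if the arm or the gripper's body presses on something with over 40 N, if the wrist force passes 120 N, or if a joint passes its speed limit or range.

## Robot

A 6-joint arm with a two-finger parallel gripper is mounted at the origin on the work surface. World frame = base frame: x ahead of the robot, y to its left, z up, the work surface at z = 0. Lengths are in m, angles in rad, forces in N, time in s.
With the tool pointing down it reaches from about 0.375 to 0.9 m from the base axis. Payload 3.1 kg.
Tool frame: the origin (TCP) lies on the centre line of the jaws, within the pads' length; the fingertips stand 11 mm ahead of it and the grasp point (between the pads) lies 8 mm behind it; x points along the fingers, y is the direction in which the jaws open and shut, and the axes are right-handed (so a half turn about x gives the same grasp; the last joint's range is limited). The gripper opens to 87 mm and grips with 3 to 60 N. Pads are 19 mm wide; open, the fingers measure 117 mm over their backs; the gripper's body (75 mm by 190 mm) begins 51 mm behind the grasp point.
Start: joints at [-1.29, 0.527, 1.433, -0, 1.181, -0.178], TCP at [0.277, -0.56, 0.234] pointing down, gripper open.
Joint ranges: [-3.08, 3.08], [-0.75, 2.2], [0.22, 2.44], [-1.43, 4.57], [0, 2.65], [-2.85, 2.85]. Speed limits (rad/s): [2.79, 2.79, 3.14, 3.14, 3.14, 3.14].

## Interface

Orientations are given as a unit quaternion [x, y, z, w].
In Python, from rig import robot, camera, camera_info gives the robot as it stands.
- The arm moves only by the shell command python3 -m inch 'ROWS' [FORCE]. ROWS is JSON, a list that holds one entry, the list of rows, each a list of 5 numbers: the shift along the tool's x, y, z in cm, then the turn about the tool's x in rad, then the opening, from 0 (shut) to 1 (fully open). A call has 1 to 8 rows; each row shifts and turns the pose as measured when the row begins, along the tool's axes as they then stand; what a row does not reach is not made up. A row lasts 1/12 s, in which the tool goes at most 41.7 mm and 7.16 degrees, less where a joint would pass 70% of its speed; a pose out of reach is approached as far as the arm can. A call with a gripper value outside its range is refused whole. The fingers move at their own pace and stop on an object; FORCE is the grip in N (left out, the last holds). Time passes only in rows, so rows that do not move let the fingers close. It gives the time, the measured TCP pose, the force and the opening at its end, in the units of the state.
- robot.get_obs(): the state, without advancing time (a new reading comes with each control period).
- camera(name): name is "scene" or "top" or "wrist"; returns the picture (420x560x3 uint8, red, green, blue); there is no depth.
- camera_info(name): a dict with "camera_matrix" (3x3 intrinsics, pixels), "rvec" (rotation vector, rad) and "tvec" (3), from world to camera coordinates, as OpenCV has them. Camera axes: x right, y down, z forward; pixel columns grow to the right and rows downward; lengths in m; the calibration is good to about 2 mm. A picture is of the moment at which its call begins: read the wrist's pose just before it. camera_info takes no time and is no camera call; for the wrist camera it gives the pose at the moment of the call.
- robot.hand_in(): hands the job in, once; it reports no verdict.
The state is a dict: "time": time; "q": joint angles; "joint_velocities": joint speeds; "joint_torque": joint torques, N m; "position": TCP position; "tool_rot": TCP orientation; "ft_force": force on the tool from outside, world axes, zero at the start; "moment": the same for the moment, N m; "grip_width": finger opening in m.
Only numpy, scipy, OpenCV 4.12 (cv2) and the standard library are available. Lean on these libraries where they do the work, as an engineer would, in place of code of your own. Each camera call takes 0.05 s, during which the arm holds its last target. There are 200 camera calls.

## Working session

There is one attempt and no reset: what is moved stays moved. The work goes in short steps, Python scripts to look and compute and a shell command to move; the robot and the scene stay as the last step left them, time stands still between calls to the robot, and variables do not carry over. Pictures are saved under pics/ and viewed, about 8 in all and at most 12, crops included, and the job is handed in when it is done.

```bash
mkdir -p pics; ls; cat > h.py <<'E'
import numpy as np,cv2
from rig import robot,camera,camera_info
def ray(info,px):
    K=np.array(info["camera_matrix"]);R=cv2.Rodrigues(np.array(info["rvec"],float))[0];t=np.array(info["tvec"],float).ravel()
    u=cv2.undistortPoints(np.array([[px]],float),K,None)[0,0]
    return -R.T@t,R.T@np.array([u[0],u[1],1])
def onz(info,px,z):
    o,d=ray(info,px);return o+d*(z-o[2])/d[2]
def proj(info,P):
    return cv2.projectPoints(np.array(P,float).reshape(-1,3),np.array(info["rvec"],float),np.array(info["tvec"],float),np.array(info["camera_matrix"],float),None)[0].reshape(-1,2)
def save(n,im): cv2.imwrite(n,im[:,:,::-1])
E
python3 - <<'E'
from h import *
print(robot.get_obs())
a=camera("top");b=camera("scene")
save("pics/top.png",a);save("pics/scene.png",b)
for n in("top","scene","wrist"):
    i=camera_info(n);print(n,i, ray(i,(280,210)))
E
```

```text
pics
{'time': 0.0, 'q': array([-1.28952078e+00,  5.28425058e-01,  1.43389273e+00,  3.19993488e-05,
        1.18136581e+00, -1.78483270e-01]), 'joint_velocities': array([-0.0008369 ,  0.0010577 ,  0.00093114,  0.00090361, -0.00111525,
       -0.00077445]), 'joint_torque': array([ 1.81192736e-04, -4.40041924e+01, -1.76597857e+01,  6.33521006e-02,
        5.85227937e-02, -1.65051201e-04]), 'position': array([ 0.27718071, -0.55940148,  0.23259989]), 'tool_rot': array([-0.68847862, -0.16185597,  0.68853368, -0.16037832]), 'ft_force': array([ 0.42584542, -0.49582972, -0.33332256]), 'moment': array([ 0.01167123, -0.0146628 ,  0.02788096]), 'grip_width': 0.08715742652679227}
top {'camera_matrix': array([[473.5251237 ,   0.        , 279.31993918],
       [  0.        , 473.5251237 , 214.16916435],
       [  0.        ,   0.        ,   1.        ]]), 'rvec': array([ 2.13731956, -2.17754596,  0.07542071]), 'tvec': array([0.05210316, 0.5779406 , 1.21650641])} (array([0.45639799, 0.00722541, 1.26817451]), array([ 0.10701346,  0.02576019, -0.99396384]))
scene {'camera_matrix': array([[398.4269763 ,   0.        , 282.26475125],
       [  0.        , 398.4269763 , 209.68424748],
       [  0.        ,   0.        ,   1.        ]]), 'rvec': array([ 1.03327277,  2.62448587, -0.82574606]), 'tvec': array([ 0.39085411, -0.30341108,  1.27565825])} (array([0.93734211, 0.46006257, 0.88422926]), array([-0.37064035, -0.42929387, -0.82362943]))
wrist {'camera_matrix': array([[306.37863758,   0.        , 279.3294398 ],
       [  0.        , 306.37863758, 211.60703923],
       [  0.        ,   0.        ,   1.        ]]), 'rvec': array([-2.45179984,  1.52111034,  0.22635089]), 'tvec': array([-0.62392893, -0.03499952,  0.39185297])} (array([ 0.34851282, -0.5244085 ,  0.3841817 ]), array([-0.25372635, -0.12622674, -0.9590214 ]))
```

View pics/top.png

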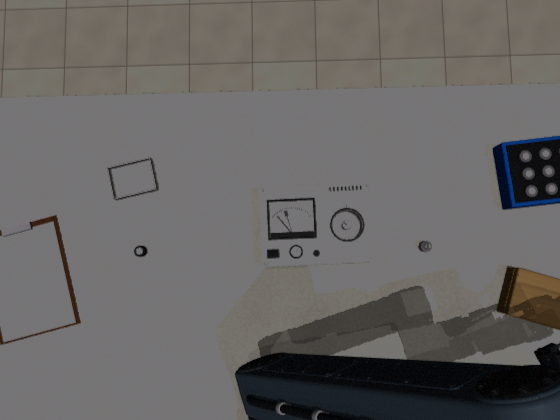

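The top view shows the supply, with the well around (347,225) and the meter around (291,219). The coarse knob is near (296,252), the mount at (140,251) and the objective at (425,246). I'll enlarge it and compute positions.

```bash
python3 - <<'E'
from h import *
a=cv2.imread("pics/top.png");i=camera_info("top")
c=cv2.resize(a[175:275,250:380],None,fx=6,fy=6,interpolation=cv2.INTER_CUBIC)
c=cv2.convertScaleAbs(c,alpha=1.7);cv2.imwrite("pics/topc.png",c)
for n,p,z in(("well",(347,225),.09),("meter tl",(267,199),.09),("tr",(316,198),.09),("bl",(268,240),.09),("br",(317,238),.09),("coarse",(296,252),.11)):print(n,onz(i,p,z).round(4))
E
```

```text
well [ 0.5424 -0.1281  0.09  ]
meter tl [0.6117 0.0699 0.09  ]
tr [ 0.6116 -0.0529  0.09  ]
bl [0.5088 0.0689 0.09  ]
br [ 0.5115 -0.0529  0.09  ]
coarse [0.4774 0.     0.11  ]
```

View pics/topc.png

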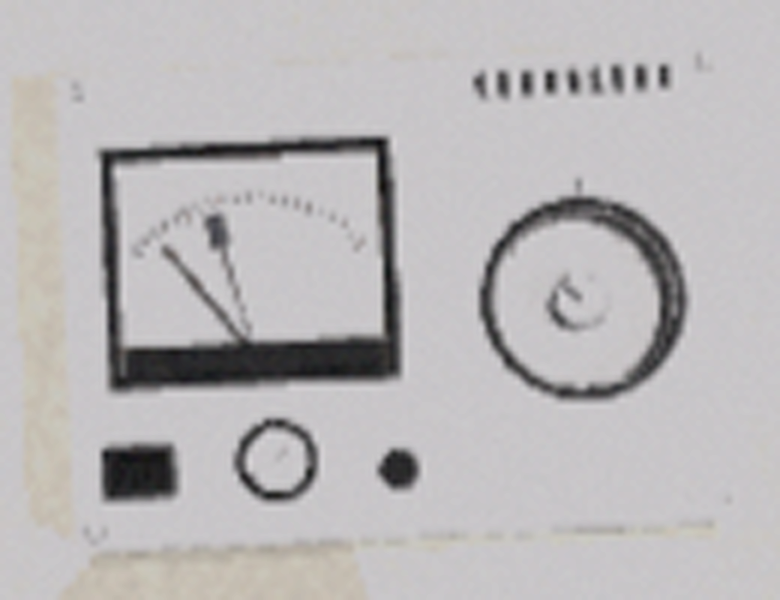

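Meter frame reads: needle about −0.7 rad, set hand about −0.25 rad, with the pivot at crop (248,342). Next I work out the approach over the well.

```bash
cat >> h.py <<'E'
from scipy.spatial.transform import Rotation as Ro
def delta(P):
    o=robot.get_obs();R=Ro.from_quat(o["tool_rot"]).as_matrix()
    print("t",round(o["time"],2),"pos",o["position"].round(4),"F",o["ft_force"].round(2),"Mz",o["moment"].round(3),"w",round(o["grip_width"],4),"q6",o["q"][5].round(3))
    print("R",R.round(3).tolist(),"delta cm",(100*R.T@(np.array(P)-o["position"])).round(2))
E
python3 - <<'E'
from h import *
delta([.5424,-.1281,.22])
E
```

```text
t 0.1 pos [ 0.2772 -0.5595  0.2327] F [ 0.37 -0.18  0.03] Mz [0.017 0.058 0.031] w 0.0873 q6 -0.178
R [[-0.001, 0.444, -0.896], [0.002, -0.896, -0.444], [-1.0, -0.002, -0.0]] delta cm [  1.33 -26.89 -42.91]
```

```bash
python3 -m inch '[[[0,-1.9,-3.05,0,0.36],[0,-1.9,-3.05,0,0.36],[0,-1.9,-3.05,0,0.36],[0,-1.9,-3.05,0,0.36],[0,-1.9,-3.05,0,0.36],[0,-1.9,-3.05,0,0.36],[0,-1.9,-3.05,0,0.36],[0,-1.9,-3.05,0,0.36]]]' 25
python3 - <<'E'
from h import *
delta([.5424,-.1281,.22])
E
```

```text
time: 0.77
position: [0.4293, -0.3132, 0.2281]
tool_rot: [-0.688, -0.157, 0.691, -0.155]
ft_force: [0.0, 0.2, 0.6]
grip_width: 0.042
t 0.77 pos [ 0.4293 -0.3132  0.2281] F [0.02 0.2  0.64] Mz [-0.022 -0.034 -0.048] w 0.042 q6 0.287
R [[-0.004, 0.43, -0.903], [0.001, -0.903, -0.43], [-1.0, -0.003, 0.003]] delta cm [  0.79 -11.84 -18.18]
```

```bash
python3 -m inch '[[[0.2,-1.95,-3,0,0.36],[0.2,-1.95,-3,0,0.36],[0.2,-1.95,-3,0,0.36],[0.2,-1.95,-3,0,0.36],[0.1,-1.95,-3,0,0.36],[0,-1.5,-2.3,0,0.36],[0,-0.6,-0.9,0,0.36],[0,0,0,0,0.36]]]'
python3 -m inch '[[[0,0,0,-0.12,0.36],[0,0,0,-0.12,0.36],[0,0,0,-0.12,0.36],[0,0,0,-0.12,0.36],[0,0,0,-0.12,0.36],[0,0,0,-0.12,0.36],[0,0,0,-0.12,0.36],[0,0,0,-0.12,0.36]]]'
python3 - <<'E'
from h import *
delta([.5424,-.1281,.22])
i=camera_info("wrist");a=camera("wrist");save("pics/w1.png",a)
np.save("w1.npy",np.r_[i["rvec"],i["tvec"]])
print(proj(i,[[.5424,-.1281,.09]]))
E
```

```text
time: 1.43
position: [0.5472, -0.1104, 0.2161]
tool_rot: [-0.687, -0.161, 0.691, -0.156]
ft_force: [0.1, -0.3, 1.0]
grip_width: 0.0312
time: 2.1
position: [0.5409, -0.1195, 0.2139]
tool_rot: [-0.525, -0.474, 0.533, -0.464]
ft_force: [-0.6, -1.0, -0.6]
grip_width: 0.0312
t 2.1 pos [ 0.5409 -0.1195  0.2139] F [-0.62 -0.98 -0.64] Mz [ 0.014 -0.085 -0.037] w 0.0312 q6 -0.294
R [[-0.017, 0.993, -0.12], [0.003, -0.12, -0.993], [-1.0, -0.017, -0.001]] delta cm [-0.61  0.24  0.84]
[[284.14513558 216.58645938]]
```

View pics/w1.png

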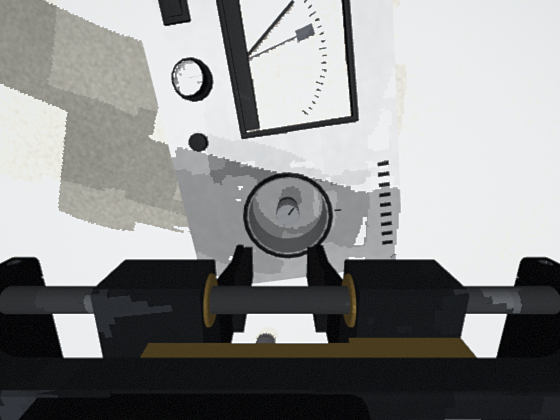

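The wrist view shows the well ring at about (288,215), with the knob inside it around (289,208). Next I enlarge it and fit the circle.

```bash
python3 - <<'E'
from h import *
a=cv2.imread("pics/w1.png");i=camera_info("wrist")
v=np.load("w1.npy");i["rvec"]=v[:3];i["tvec"]=v[3:]
g=cv2.cvtColor(a,cv2.COLOR_BGR2GRAY)
m=(g<60).astype(np.uint8);m[:165]=0;m[262:]=0;m[:,:238]=0;m[:,338:]=0
n,l,s,c=cv2.connectedComponentsWithStats(m)
for k in range(1,n):
    if s[k,4]>20:print(s[k],c[k])
k=1+np.argmax(s[1:,4]);pts=np.argwhere(l==k)[:,::-1].astype(np.float32)
h=cv2.convexHull(pts);e=cv2.fitEllipse(h);print(e)
p=onz(i,e[0],.09);print("well",p)
H=np.array([onz(i,q,.09)[:2] for q in h[:,0]],np.float32);print(cv2.minEnclosingCircle(H))
C=cv2.resize(a[160:260,230:350],None,fx=6,fy=6,interpolation=cv2.INTER_CUBIC)
cv2.imwrite("pics/w1c.png",C)
E
```

```text
[ 243  173   89   89 1168] [293.51113014 222.13356164]
[279 197  17   6  36] [287.22222222 198.86111111]
[238 245  14  17 219] [244.29680365 253.64383562]
((290.4671630859375, 218.4456329345703), (85.56998443603516, 98.8258285522461), 132.71978759765625)
well [ 0.54811924 -0.13061701  0.09      ]
((0.5500016808509827, -0.13650864362716675), 0.051127273589372635)
```

View pics/w1c.png

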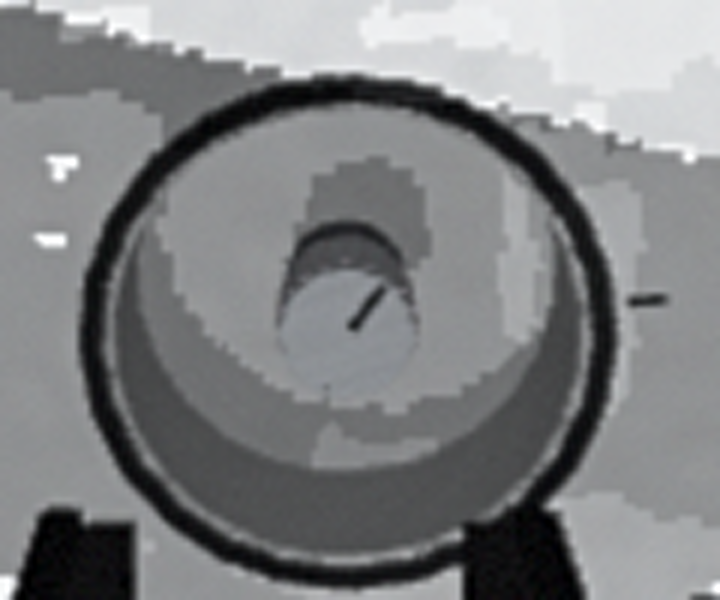

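The enlarged view shows the knob top's centre at crop (348,337), i.e. px (287.6,215.8), and the ring centre at crop (348,331), i.e. px (287.6,214.8). The fingers spoiled the ellipse fit, so I use these positions instead. I'll also take a top ring centre at crop (583,298) as a check.

```bash
python3 - <<'E'
from h import *
i=camera_info("wrist");v=np.load("w1.npy");i["rvec"]=v[:3];i["tvec"]=v[3:]
k=onz(i,(287.6,215.8),.086);w=onz(i,(287.6,214.8),.09);print(k,w)
for q in((-44.7,0),(44.7,0),(0,-42.7),(0,42.7)): print(np.linalg.norm(onz(i,(287.6+q[0],214.8+q[1]),.09)-w).round(4))
t=camera_info("top");print(onz(t,(250+577/6-.4,175+300/6-.4),.086),onz(t,(250+583/6-.4,175+298/6-.4),.09))
m=(k+w)/2
delta([m[0],m[1],.15])
E
```

```text
[ 0.5456178  -0.12896208  0.086     ] [ 0.54583508 -0.1267202   0.09      ]
0.0422
0.042
0.0404
0.044
[ 0.54372383 -0.12555074  0.086     ] [ 0.54421059 -0.1276031   0.09      ]
t 2.15 pos [ 0.5408 -0.1197  0.2138] F [ 0.98 -0.38 -0.09] Mz [-0.02  -0.089 -0.048] w 0.0313 q6 -0.298
R [[-0.017, 0.993, -0.116], [0.002, -0.116, -0.993], [-1.0, -0.017, -0.0]] delta cm [6.37 0.7  0.75]
```

```bash
python3 -m inch '[[[1,0.35,0.4,0,0.36],[2,0.35,0.35,0,0.36],[2,0,0,0,0.36],[2,0,0,0,0.36],[1.5,0,0,0,0.36],[0.8,0,0,0,0.36],[0,0,0,0,0.36]]]'
python3 - <<'E'
from h import *
delta([.545,-.1278,.112])
i=camera_info("wrist");a=camera("wrist");b=camera("scene")
np.save("w2.npy",np.r_[i["rvec"],i["tvec"]])
o=robot.get_obs();R=Ro.from_quat(o["tool_rot"]).as_matrix()
print(proj(i,[o["position"]+.011*R[:,0],[.545,-.1278,.09]]))
p=proj(camera_info("scene"),[[.545,-.1278,.09]])[0].astype(int);print(p)
C=cv2.resize(b[max(p[1]-70,0):p[1]+30,p[0]-50:p[0]+50],(400,400),interpolation=cv2.INTER_CUBIC)
D=cv2.resize(a[120:420,130:430],(400,400))
save("pics/c2.png",np.hstack([D,C]))
E
```

```text
time: 2.73
position: [0.5441, -0.1379, 0.1147]
tool_rot: [-0.53, -0.466, 0.539, -0.46]
ft_force: [-0.8, 0.7, -1.2]
grip_width: 0.0312
t 2.73 pos [ 0.5441 -0.1379  0.1147] F [-0.82  0.73 -1.15] Mz [-0.02  -0.101  0.035] w 0.0312 q6 -0.292
R [[-0.016, 0.99, -0.143], [-0.002, -0.143, -0.99], [-1.0, -0.015, 0.004]] delta cm [ 0.26 -0.06 -1.02]
[[281.22852924 263.07477378]
 [278.91251386 236.70971728]]
[245 163]
```

View pics/c2.png

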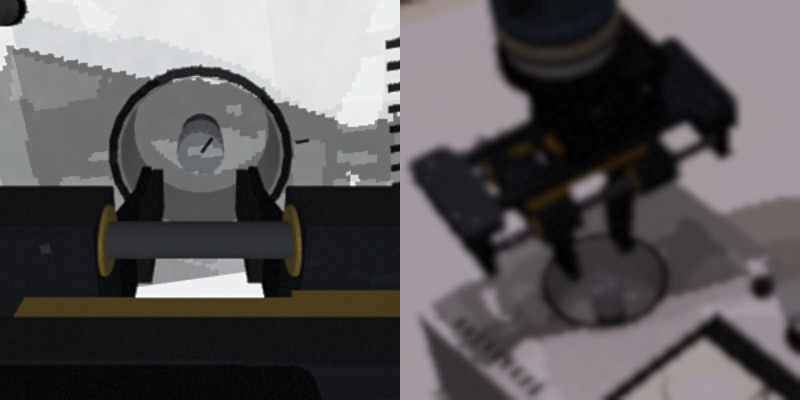

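The close view (scale 0.75 px per crop pixel) puts the knob top at crop (200,155), i.e. px (280,236). The prediction was (279,237). The hand sits about 1 cm towards −y, so I correct that and settle.

```bash
python3 -m inch '[[[0,0,-0.5,0,0.36],[0,-0.03,-0.5,0,0.36],[0,0,0,0,0.36],[0,0,0,0,0.36]]]'
python3 - <<'E'
from h import *
i=camera_info("wrist");v=np.load("w2.npy");i["rvec"]=v[:3];i["tvec"]=v[3:]
k=onz(i,(279.8,236),.086);print(k)
delta([.5453,-.128,.079])
E
```

```text
time: 3.17
position: [0.5486, -0.1283, 0.1195]
tool_rot: [-0.532, -0.463, 0.538, -0.462]
ft_force: [-0.6, 0.2, -1.0]
grip_width: 0.0314
[ 0.54532888 -0.12896927  0.086     ]
t 3.17 pos [ 0.5486 -0.1283  0.1195] F [-0.59  0.24 -1.04] Mz [-0.024 -0.095  0.009] w 0.0314 q6 -0.272
R [[-0.007, 0.99, -0.144], [-0.006, -0.144, -0.99], [-1.0, -0.006, 0.007]] delta cm [ 4.05 -0.31 -0.01]
```

```bash
python3 -m inch '[[[0,-0.3,0,0,0.36],[0,0,0,0,0.36],[0,0,0,0,0.36],[0,0,0,0,0.36]]]'
python3 -m inch '[[[0,0,0,0,0.36],[0,0,0,0,0.36]]]'
python3 - <<'E'
from h import *
delta([.5453,-.1285,.079])
E
```

```text
time: 3.5
position: [0.5463, -0.1274, 0.1214]
tool_rot: [-0.532, -0.462, 0.537, -0.464]
ft_force: [0.2, -0.1, -0.1]
grip_width: 0.0314
time: 3.67
position: [0.5464, -0.1275, 0.1216]
tool_rot: [-0.532, -0.462, 0.537, -0.464]
ft_force: [-0.9, -0.2, -0.7]
grip_width: 0.0315
t 3.67 pos [ 0.5464 -0.1275  0.1216] F [-0.89 -0.21 -0.68] Mz [ 0.05  -0.115 -0.01 ] w 0.0315 q6 -0.273
R [[-0.003, 0.99, -0.143], [-0.007, -0.143, -0.99], [-1.0, -0.002, 0.008]] delta cm [ 4.26 -0.08  0.08]
```

```bash
python3 -m inch '[[[0.5,-0.08,0.08,0,0.36],[0.7,0,0,0,0.36],[0.7,0,0,0,0.36],[0.4,0,0,0,0.36],[0,0,0,0,0.36],[0,0,0,0,0.36]]]'
python3 - <<'E'
from h import *
delta([.5453,-.1285,.079])
E
```

```text
time: 4.17
position: [0.5448, -0.1286, 0.0951]
tool_rot: [-0.532, -0.462, 0.538, -0.463]
ft_force: [-0.0, 0.1, 0.1]
grip_width: 0.0316
t 4.17 pos [ 0.5448 -0.1286  0.0951] F [-0.04  0.11  0.08] Mz [-0.034 -0.099  0.017] w 0.0316 q6 -0.275
R [[-0.005, 0.99, -0.144], [-0.007, -0.144, -0.99], [-1.0, -0.004, 0.007]] delta cm [ 1.61  0.06 -0.03]
```

```bash
python3 -m inch '[[[0.4,0.04,0,0,0.36],[0.5,0,0,0,0.36],[0.4,0,0,0,0.36],[0,0,0,0,0.36],[0,0,0,0,0.36],[0,0,0,0,0.36]]]'
python3 - <<'E'
from h import *
delta([.5453,-.1285,.079])
E
```

```text
time: 4.67
position: [0.5452, -0.1287, 0.0803]
tool_rot: [-0.532, -0.462, 0.538, -0.463]
ft_force: [0.2, 0.7, 0.2]
grip_width: 0.0312
t 4.67 pos [ 0.5452 -0.1287  0.0803] F [0.19 0.72 0.17] Mz [ 0.033 -0.062  0.008] w 0.0312 q6 -0.274
R [[-0.005, 0.99, -0.144], [-0.006, -0.144, -0.99], [-1.0, -0.004, 0.007]] delta cm [ 0.13  0.01 -0.02]
```

```bash
python3 -m inch '[[[0,0,0,0,0.3],[0,0,0,0,0.26],[0,0,0,0,0.2],[0,0,0,0,0.1],[0,0,0,0,0.1],[0,0,0,0,0.1]]]' 20
python3 - <<'E'
from h import *
delta([.5453,-.1285,.079])
E
```

```text
time: 5.17
position: [0.5454, -0.1288, 0.0807]
tool_rot: [-0.532, -0.462, 0.537, -0.464]
ft_force: [-0.8, -1.1, -0.7]
grip_width: 0.0214
t 5.17 pos [ 0.5454 -0.1288  0.0807] F [-0.78 -1.11 -0.68] Mz [-0.056 -0.077  0.018] w 0.0214 q6 -0.274
R [[-0.004, 0.99, -0.144], [-0.007, -0.144, -0.99], [-1.0, -0.003, 0.007]] delta cm [ 0.17 -0.01 -0.03]
```

```bash
python3 -m inch '[[[0.1,0,0,0,0.1],[0,0,0,0,0.1]]]';python3 -m inch '[[[0.1,0,0,0,0.1],[0,0,0,0,0.1]]]';python3 -m inch '[[[0.08,0,0,0,0.1],[0,0,0,0,0.1]]]'
```

```text
time: 5.33
position: [0.5454, -0.1288, 0.0802]
tool_rot: [-0.532, -0.462, 0.537, -0.464]
ft_force: [-0.9, -0.2, 1.9]
grip_width: 0.0213
time: 5.5
position: [0.5454, -0.1288, 0.0797]
tool_rot: [-0.532, -0.462, 0.537, -0.464]
ft_force: [-0.2, 0.7, 2.9]
grip_width: 0.0213
time: 5.67
position: [0.5454, -0.1288, 0.0792]
tool_rot: [-0.532, -0.462, 0.537, -0.464]
ft_force: [-0.6, 0.0, 3.4]
grip_width: 0.0215
```

```bash
for k in 1 2; do :; done; python3 -m inch '[[[0.1,0,0,0,0.1],[0.1,0,0,0,0.1],[0,0,0,0,0.1]]]';python3 -m inch '[[[0.1,0,0,0,0.1],[0,0,0,0,0.1]]]';python3 -m inch '[[[0.1,0,0,0,0.1],[0,0,0,0,0.1]]]'
```

```text
time: 5.92
position: [0.5454, -0.1288, 0.0777]
tool_rot: [-0.532, -0.462, 0.537, -0.464]
ft_force: [-1.7, 0.8, 3.7]
grip_width: 0.0212
time: 6.08
position: [0.5454, -0.1288, 0.0777]
tool_rot: [-0.532, -0.462, 0.537, -0.464]
ft_force: [-1.5, -0.3, 4.7]
grip_width: 0.0214
time: 6.25
position: [0.5454, -0.1288, 0.0778]
tool_rot: [-0.532, -0.462, 0.537, -0.464]
ft_force: [-1.1, 0.6, 4.1]
grip_width: 0.0214
```

It stops at 3 mm, so the dogs are riding. I'll ease it round clockwise under light pressure.

```bash
python3 -m inch '[[[0.08,0,0,0.1,0.1],[0.08,0,0,0.1,0.1],[0.05,0,0,0,0.1]]]'
python3 - <<'E'
from h import *
delta([.5454,-.1288,.0747])
E
```

```text
time: 6.5
position: [0.5453, -0.1288, 0.0766]
tool_rot: [-0.577, -0.403, 0.582, -0.407]
ft_force: [-0.9, 0.6, 4.9]
grip_width: 0.0214
t 6.5 pos [ 0.5453 -0.1288  0.0766] F [-0.9   0.62  4.86] Mz [0.12  0.199 0.02 ] w 0.0214 q6 -0.066
R [[-0.003, 0.939, -0.344], [-0.008, -0.344, -0.939], [-1.0, -0.0, 0.009]] delta cm [ 0.19  0.01 -0.  ]
```

```bash
python3 -m inch '[[[0.08,0,0,0.1,0.1],[0.08,0,0,0.1,0.1],[0.05,0,0,0,0.1]]]'
python3 - <<'E'
from h import *
delta([.5454,-.1288,.0747])
E
```

```text
time: 6.75
position: [0.5452, -0.1287, 0.0749]
tool_rot: [-0.615, -0.342, 0.62, -0.346]
ft_force: [-1.9, 0.3, 6.2]
grip_width: 0.021
t 6.75 pos [ 0.5452 -0.1287  0.0749] F [-1.94  0.29  6.2 ] Mz [ 0.143  0.241 -0.001] w 0.021 q6 0.136
R [[-0.003, 0.851, -0.526], [-0.008, -0.526, -0.851], [-1.0, 0.002, 0.009]] delta cm [ 0.02  0.02 -0.  ]
```

Down about 5.8 mm at 6 N, which is consistent with mesh. I confirm the stop and look at the meter.

```bash
python3 -m inch '[[[0.1,0,0,0,0.1],[0.1,0,0,0,0.1]]]'
cat >> h.py <<'E'
def meter(n,show=True):
    i=camera_info("wrist");a=camera("wrist");save(f"pics/{n}w.png",a)
    t=camera_info("top");b=camera("top");save(f"pics/{n}t.png",b)
    s=camera_info("scene");c=camera("scene");save(f"pics/{n}s.png",c)
    p=proj(s,[[.545,.01,.09]])[0].astype(int);print(p)
    C=cv2.resize(c[p[1]-50:p[1]+50,p[0]-50:p[0]+50],(400,400),interpolation=cv2.INTER_CUBIC)
    T=cv2.resize(b[180:280,255:355],(400,400),interpolation=cv2.INTER_CUBIC)
    save(f"pics/{n}.png",np.hstack([C,T]))
E
python3 - <<'E'
from h import *
delta([.5454,-.1288,.0747])
meter("m1")
E
```

```text
time: 6.92
position: [0.5452, -0.1287, 0.0744]
tool_rot: [-0.614, -0.344, 0.619, -0.348]
ft_force: [-3.0, 0.6, 15.4]
grip_width: 0.0213
t 6.92 pos [ 0.5452 -0.1287  0.0744] F [-2.97  0.55 15.36] Mz [ 0.181  0.629 -0.013] w 0.0213 q6 0.131
R [[-0.003, 0.854, -0.521], [-0.008, -0.521, -0.853], [-1.0, 0.002, 0.009]] delta cm [-0.03  0.02 -0.  ]
[280 193]
```

View pics/m1.png

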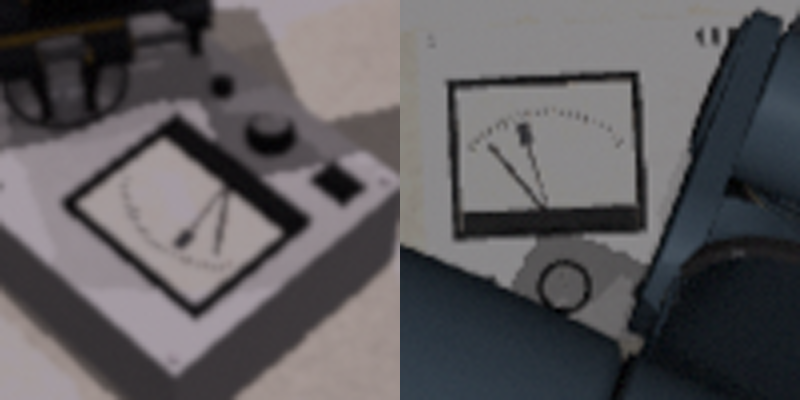

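Top and scene both see the meter: the needle is left of the flag by about 0.45 rad and still unmoved. The force of 15 N at 6.3 mm says the stop is reached, so I ease off slightly. I'll look at the wrist view too.

```bash
python3 -m inch '[[[-0.04,0,0,0,0.1],[0,0,0,0,0.1]]]'
```

```text
time: 7.23
position: [0.5452, -0.1287, 0.0759]
tool_rot: [-0.613, -0.346, 0.618, -0.35]
ft_force: [-0.9, -0.9, 5.2]
grip_width: 0.0215
```

View pics/m1w.png

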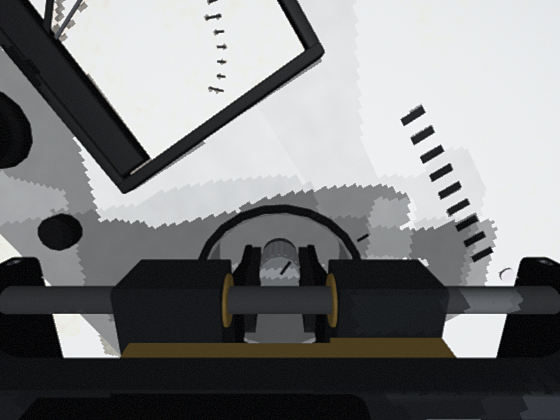

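```bash
python3 -m inch '[[[0.08,0,0,0,0.1],[0.04,0,0,0,0.1]]]'
cat >> h.py <<'E'
from scipy.signal import find_peaks
def angles(img,info,piv,z=.092,radii=((.018,.03),(.03,.042),(.048,.054))):
    g=cv2.cvtColor(img,cv2.COLOR_RGB2GRAY).astype(np.float32);th=np.arange(-1.1,.9,.01)
    for a,b in radii:
        r=np.linspace(a,b,13);P=np.array([[piv[0]+q*np.cos(t),piv[1]-q*np.sin(t),z] for t in th for q in r])
        p=proj(info,P).astype(np.float32).reshape(len(th),13,2)
        s=255-cv2.remap(g,p[...,0],p[...,1],cv2.INTER_CUBIC).mean(1)
        s=cv2.GaussianBlur(s[:,None],(1,7),0)[:,0]-np.median(s)
        k,_=find_peaks(s,prominence=8)
        print((a,b),[(round(th[j],2),round(float(s[j]),0),round(float((th[max(j-12,0):j+13]*np.clip(s[max(j-12,0):j+13],0,None)).sum()/np.clip(s[max(j-12,0):j+13],0,None).sum()),3)) for j in k])
E
python3 - <<'E'
from h import *
delta([.5454,-.1288,.0747])
t=camera_info("top");s=camera_info("scene")
f=lambda x,y:(255+(x-400)/4-.4,180+y/4-.4)
g=lambda x,y:(230+x/4-.4,143+y/4-.4)
for n,i,F,L in(("top",t,f,[(491,148),(547,209),(524,134),(547,205),(458,236),(644,228)]),("scene",s,g,[(219,254),(231,187),(183,240),(229,187)])):
    for z in(.09,.094):print(n,z,[onz(i,F(*p),z)[:2].round(4).tolist() for p in L])
a=cv2.imread("pics/m1t.png")[:,:,::-1].copy();b=cv2.imread("pics/m1s.png")[:,:,::-1].copy()
pv=onz(t,f(547,208),.092);print(pv)
angles(a,t,pv);angles(b,s,pv)
E
```

```text
time: 7.4
position: [0.5452, -0.1287, 0.0754]
tool_rot: [-0.612, -0.347, 0.617, -0.352]
ft_force: [-0.9, -0.3, 6.2]
grip_width: 0.0215
t 7.4 pos [ 0.5452 -0.1287  0.0754] F [-0.95 -0.27  6.23] Mz [ 0.074  0.258 -0.002] w 0.0215 q6 0.12
R [[-0.002, 0.859, -0.511], [-0.009, -0.511, -0.859], [-1.0, 0.002, 0.009]] delta cm [ 0.07  0.02 -0.01]
top 0.09 [[0.5668, 0.0447], [0.528, 0.0104], [0.5752, 0.0239], [0.5305, 0.0104], [0.5122, 0.0661], [0.515, -0.0495]]
top 0.094 [[0.5664, 0.0445], [0.5277, 0.0104], [0.5748, 0.0238], [0.5302, 0.0104], [0.512, 0.0659], [0.5148, -0.0493]]
scene 0.09 [[0.5644, 0.0449], [0.524, 0.0124], [0.5733, 0.022], [0.5249, 0.0115]]
scene 0.094 [[0.5663, 0.047], [0.5261, 0.0146], [0.5752, 0.0242], [0.527, 0.0138]]
[0.5284588 0.0104232 0.092    ]
(0.018, 0.03) [(np.float64(-0.77), 65.0, -0.771), (np.float64(-0.27), 40.0, -0.275)]
(0.03, 0.042) [(np.float64(-0.74), 67.0, -0.738), (np.float64(-0.27), 47.0, -0.279)]
(0.048, 0.054) [(np.float64(-0.72), 58.0, -0.72), (np.float64(-0.28), 89.0, -0.275)]
(0.018, 0.03) [(np.float64(-0.78), 54.0, -0.782), (np.float64(-0.27), 32.0, -0.271)]
(0.03, 0.042) [(np.float64(-0.74), 60.0, -0.743), (np.float64(-0.27), 49.0, -0.27)]
(0.048, 0.054) [(np.float64(-0.74), 26.0, -0.729), (np.float64(-0.27), 84.0, -0.269)]
```

Both views agree: needle about −0.68 to −0.72 rad, set hand about −0.275. Now turn clockwise, held down.

```bash
python3 -m inch '[[[0.09,0,0,0.08,0.1],[0.08,0,0,0.1,0.1],[0.07,0,0,0.1,0.1],[0.06,0,0,0.1,0.1],[0.04,0,0,0,0.1]]]'
cat > m.py <<'E'
from h import *
delta([.5454,-.1288,.0747])
pv=(.5232,.0089)
for n in("top","scene"):
    i=camera_info(n);a=camera(n);angles(a,i,pv,radii=((.025,.042),(.05,.059)))
E
python3 m.py
```

```text
time: 7.82
position: [0.5451, -0.1286, 0.0746]
tool_rot: [-0.668, -0.223, 0.672, -0.229]
ft_force: [-1.1, 0.5, 4.7]
grip_width: 0.0215
t 7.82 pos [ 0.5451 -0.1286  0.0746] F [-1.13  0.5   4.67] Mz [0.117 0.281 0.02 ] w 0.0215 q6 0.504
R [[-0.002, 0.605, -0.796], [-0.009, -0.796, -0.605], [-1.0, 0.006, 0.007]] delta cm [-0.01  0.03 -0.02]
(0.025, 0.042) [(np.float64(-0.59), 67.0, -0.589), (np.float64(-0.28), 42.0, -0.277)]
(0.05, 0.059) [(np.float64(-0.59), 50.0, -0.59), (np.float64(-0.28), 88.0, -0.277)]
(0.025, 0.042) [(np.float64(-0.59), 53.0, -0.589), (np.float64(-0.27), 35.0, -0.273)]
(0.05, 0.059) [(np.float64(-0.59), 31.0, -0.592), (np.float64(-0.27), 93.0, -0.271)]
```

The needle moved to −0.59, so 0.315 remains, which is 0.45 of knob turn. I'll go 0.3 first.

```bash
python3 -m inch '[[[0.06,0,0,0.1,0.1],[0.06,0,0,0.1,0.1],[0.06,0,0,0.1,0.1],[0.04,0,0,0,0.1],[0.04,0,0,0,0.1]]]'; python3 m.py
```

```text
time: 8.33
position: [0.545, -0.1285, 0.0746]
tool_rot: [-0.695, -0.121, 0.697, -0.127]
ft_force: [-2.0, -0.5, 6.0]
grip_width: 0.0215
t 8.33 pos [ 0.545  -0.1285  0.0746] F [-1.97 -0.52  6.  ] Mz [ 0.225  0.297 -0.024] w 0.0215 q6 0.801
R [[-0.002, 0.346, -0.938], [-0.009, -0.938, -0.346], [-1.0, 0.008, 0.005]] delta cm [-0.01  0.04 -0.03]
(0.025, 0.042) [(np.float64(-0.37), 72.0, -0.351)]
(0.05, 0.059) [(np.float64(-0.28), 87.0, -0.301)]
(0.025, 0.042) [(np.float64(-0.33), 76.0, -0.328)]
(0.05, 0.059) [(np.float64(-0.28), 96.0, -0.285)]
```

```bash
python3 -m inch '[[[0.06,0,0,0.07,0.1],[0.06,0,0,0.07,0.1],[0.04,0,0,0,0.1],[0.04,0,0,0,0.1]]]'; python3 m.py; python3 - <<'E'
from h import *
meter("m2")
E
```

```text
time: 8.77
position: [0.545, -0.1285, 0.0746]
tool_rot: [-0.702, -0.074, 0.704, -0.08]
ft_force: [-1.5, 1.2, 6.6]
grip_width: 0.0216
t 8.77 pos [ 0.545  -0.1285  0.0746] F [-1.51  1.17  6.59] Mz [0.195 0.363 0.007] w 0.0216 q6 0.936
R [[-0.002, 0.216, -0.976], [-0.009, -0.976, -0.216], [-1.0, 0.008, 0.004]] delta cm [-0.01  0.04 -0.03]
(0.025, 0.042) [(np.float64(-0.29), 67.0, -0.288)]
(0.05, 0.059) [(np.float64(-0.29), 101.0, -0.278)]
(0.025, 0.042) [(np.float64(-0.26), 59.0, -0.262)]
(0.05, 0.059) [(np.float64(-0.27), 99.0, -0.271)]
[280 193]
```

View pics/m2.png

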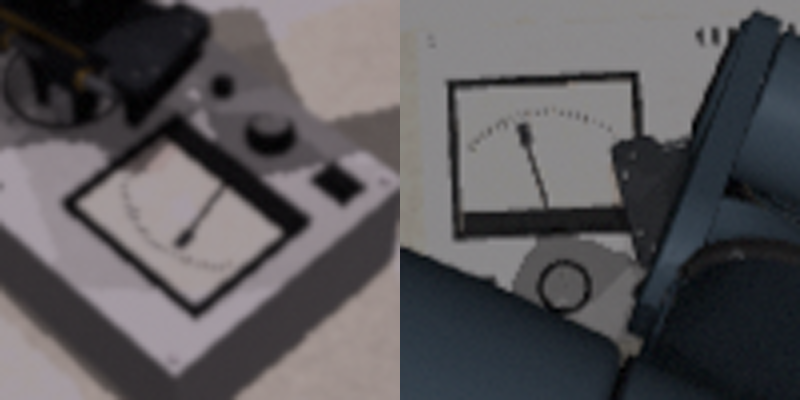

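The needle lies over the flag in both views. By turn count it's within about 0.01 rad. Now let the knob rise 6 mm while holding it.

```bash
python3 -m inch '[[[-0.1,0,0,0,0.1],[-0.1,0,0,0,0.1],[-0.08,0,0,0,0.1],[-0.05,0,0,0,0.1],[0,0,0,0,0.1]]]'; python3 m.py
```

```text
time: 9.43
position: [0.545, -0.1285, 0.0783]
tool_rot: [-0.701, -0.077, 0.704, -0.083]
ft_force: [-1.3, -0.2, 3.5]
grip_width: 0.0213
t 9.43 pos [ 0.545  -0.1285  0.0783] F [-1.26 -0.24  3.45] Mz [ 0.2    0.185 -0.005] w 0.0213 q6 0.928
R [[-0.002, 0.224, -0.975], [-0.009, -0.975, -0.224], [-1.0, 0.008, 0.004]] delta cm [ 0.36  0.04 -0.03]
(0.025, 0.042) [(np.float64(-0.29), 67.0, -0.288)]
(0.05, 0.059) [(np.float64(-0.29), 101.0, -0.278)]
(0.025, 0.042) [(np.float64(-0.26), 59.0, -0.262)]
(0.05, 0.059) [(np.float64(-0.27), 99.0, -0.271)]
```

```bash
python3 -m inch '[[[-0.08,0,0,0,0.1],[-0.08,0,0,0,0.1],[-0.06,0,0,0,0.1],[0,0,0,0,0.1]]]'; python3 -m inch '[[[-0.03,0,0,0,0.1],[0,0,0,0,0.1],[0,0,0,0,0.1]]]'
```

```text
time: 9.87
position: [0.545, -0.1285, 0.08]
tool_rot: [-0.701, -0.077, 0.704, -0.083]
ft_force: [-0.6, -0.1, 2.2]
grip_width: 0.0212
time: 10.12
position: [0.545, -0.1285, 0.08]
tool_rot: [-0.701, -0.077, 0.704, -0.083]
ft_force: [-0.7, -0.3, 3.1]
grip_width: 0.0211
```

```bash
python3 -m inch '[[[-0.09,0,0,0,0.1],[-0.05,0,0,0,0.1],[0,0,0,0,0.1]]]'; python3 -m inch '[[[0,0,0,0,0.3],[0,0,0,0,0.36],[0,0,0,0,0.36],[0,0,0,0,0.36],[0,0,0,0,0.36]]]'; python3 m.py
```

```text
time: 10.37
position: [0.545, -0.1284, 0.0806]
tool_rot: [-0.701, -0.077, 0.704, -0.083]
ft_force: [-0.3, -0.7, 2.6]
grip_width: 0.0212
time: 10.78
position: [0.5454, -0.1286, 0.0805]
tool_rot: [-0.701, -0.077, 0.704, -0.083]
ft_force: [-0.0, 0.1, -0.2]
grip_width: 0.0309
t 10.78 pos [ 0.5454 -0.1286  0.0805] F [-0.    0.12 -0.23] Mz [0.038 0.008 0.012] w 0.0309 q6 0.927
R [[-0.002, 0.224, -0.974], [-0.009, -0.974, -0.224], [-1.0, 0.008, 0.004]] delta cm [0.58 0.01 0.  ]
(0.025, 0.042) [(np.float64(-0.29), 67.0, -0.288)]
(0.05, 0.059) [(np.float64(-0.29), 101.0, -0.278)]
(0.025, 0.042) [(np.float64(-0.26), 59.0, -0.262)]
(0.05, 0.059) [(np.float64(-0.27), 99.0, -0.271)]
```

Released and clear, so I withdraw straight up.

```bash
python3 -m inch '[[[-0.4,0,0,0,0.36],[-0.7,0,0,0,0.36],[-0.8,0,0,0,0.36],[-1,0,0,0,0.36],[-1.5,0,0,0,0.36],[-2,0,0,0,0.36],[-2,0,0,0,0.36],[-2,0,0,0,0.36]]]'; python3 -m inch '[[[-2,0,0,0,0.36],[-1,0,0,0,0.36],[0,0,0,0,0.36],[0,0,0,0,0.36],[0,0,0,0,0.36]]]'; python3 m.py; python3 - <<'E'
from h import *
meter("m3")
a=cv2.imread("pics/m3w.png");b=cv2.imread("pics/m3.png")
cv2.imwrite("pics/m4.png",np.hstack([cv2.resize(a,(400,300)),cv2.resize(b[:,400:],(300,300))]))
E
```

```text
time: 11.55
position: [0.5431, -0.1266, 0.1895]
tool_rot: [-0.699, -0.078, 0.706, -0.081]
ft_force: [0.9, -0.2, -0.5]
grip_width: 0.0315
time: 11.97
position: [0.5461, -0.1273, 0.2313]
tool_rot: [0.704, 0.075, -0.701, 0.084]
ft_force: [0.1, -0.5, -0.5]
grip_width: 0.0312
t 11.97 pos [ 0.5461 -0.1273  0.2313] F [ 0.1  -0.5  -0.53] Mz [-0.002  0.014 -0.041] w 0.0312 q6 0.925
R [[0.006, 0.225, -0.974], [-0.012, -0.974, -0.225], [-1.0, 0.013, -0.003]] delta cm [15.66 -0.08  0.15]
(0.025, 0.042) [(np.float64(-0.29), 65.0, -0.288)]
(0.05, 0.059) [(np.float64(-0.29), 97.0, -0.278)]
(0.025, 0.042) [(np.float64(-0.26), 59.0, -0.262)]
(0.05, 0.059) [(np.float64(-0.27), 98.0, -0.271)]
[280 193]
```

View pics/m3w.png

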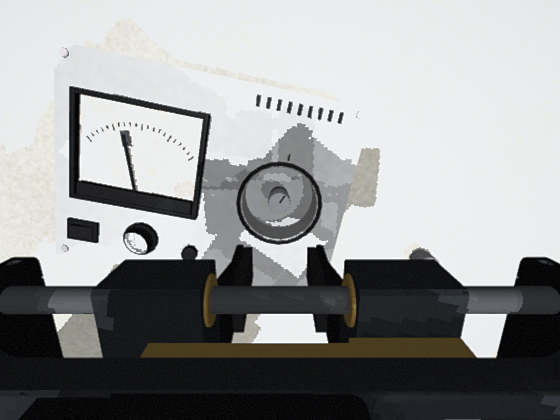

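The wrist view shows the needle running into the flag at (125,137), the knob up, and the coarse knob at (140,238). I'll do one close crop before handing in.

```bash
python3 - <<'E'
import cv2
a=cv2.imread("pics/m3w.png")[115:200,80:180]
cv2.imwrite("pics/m5.png",cv2.resize(a,None,fx=6,fy=6,interpolation=cv2.INTER_CUBIC))
E
```

```text
(no output)
```

View pics/m5.png

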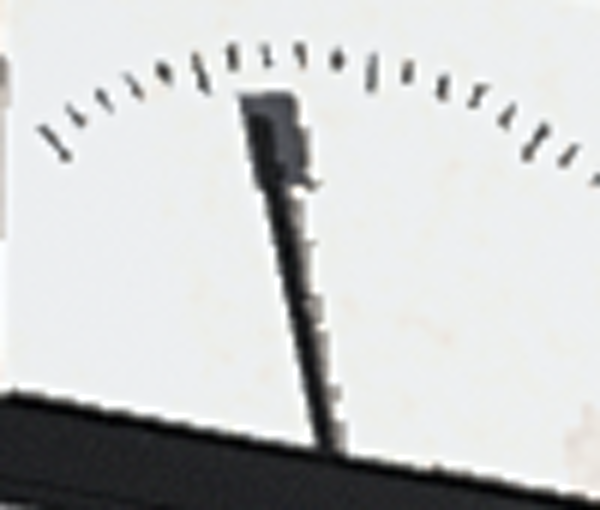

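```bash
python3 -c "
from rig import robot
print(robot.hand_in())"
```

```text
the job is handed in; nothing more can be done
None
```

The lamp supply is set: the needle lies over the set hand's flag, the knob is released, and I handed the job in at about 12 s.

- **Meshing:** I gripped the knob in the well and pushed it down. It stopped at 3 mm with the dogs riding, so I eased it about 0.4 rad clockwise until it dropped to the 6 mm stop.
- **Turning and release:** Held down, I turned it clockwise about 0.8 rad until the needle was over the flag. I let it rise while still holding it, opened the jaws and withdrew straight up.
- **Final position:** The needle stayed where it was after release. It is inside the flag but slightly short of its middle. The turn count puts it about 0.01 rad short, while the last wrist close-up suggests 1–2 mm (0.02–0.03 rad), part of which is viewing angle. I did not re-engage the knob for that.
- **Force:** While confirming the stop, the wrist force touched 15.4 N in total for a moment, of which about 6 N was the spring. I backed off at once, and it otherwise stayed under about 7 N. I can't tell how the rest of that peak was shared between the stop and the dogs.
- **Bench and coarse knob:** I steered clear of the coarse knob and the things on the bench and saw no sign of contact in the readings, but I did not measure their positions afterwards.

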